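# Dial the seasoning caddy to the green mark and pour into the blue cup

### The job

Stand the blue enamel cup upright in the middle of the white ring on the caddy's drip mat, under the orange spout, let go of it, and roll the caddy's ribbed thumbwheel with a fingertip, click by click, until its red pointer stands at the green dot. Only when both are right, press the yellow button fully down and let it come up again. Leave everything else on the counter where it stands.

Things in the scene. Friction and masses are not known exactly. Their poses are not given: they have to be found in the camera images.
- caddy: fixed cream plastic seasoning caddy, 120 (x) by 260 (y) by 100 mm high; origin at the centre of its underside, on the counter; its front looks along its own -x, roughly to the robot; +y is to the left as the robot sees it. The wheel lies in the left half, spout and drip mat in the right half. It stands turned by up to 0.3 rad either way
- dose_wheel (a joint): angle of the thumbwheel, rad, counterclockwise seen from above positive; 0 = red pointer along the caddy's +x (to its back). It clicks into a rest every 20 degrees (0.349 rad): 0, +-0.349, +-0.698 ...; stops at +-2.3. Starts at the -1, 0 or +1 click. Light: about 0.8 N along the rim gets it over a click, and it snaps to the nearest click when let go
- wheel_hub (a point): point on the upright axis of the thumbwheel, at its top face, 98 mm above the counter. The wheel is a flat black disc with 18 upright rounded ribs on its edge, one to a click, 68 mm in diameter over the ribs, 14 mm thick (84 to 98 mm above the counter), sunk in the caddy's top except at the front
- wheel_aim (a point): point that turns with the wheel, 46 mm from its axis on the line of the red pointer, at the dots' distance: it lies at a dot when the pointer stands at that dot
- dot_green: the green dot, 14 mm across, 3 mm high, fixed on the caddy's top, 46 mm from the wheel's axis; origin at the centre of its underside. The four dots (green, white, blue, orange) stand at the clicks -5, -3, +3 and +5 of the wheel; which is where changes
- bay (a point): centre of the white ring (72 mm across) on the drip mat's top, 4 mm above the counter, 48 mm before the caddy's front face; axes as the caddy's. Mat 98 (x) by 90 (y) mm. The orange spout above it juts 29 mm out of the front face, is 30 wide, spans 90 to 100 mm above the counter and overhangs the cup's rim by some 12 mm: bring the cup in low, from the front, under 10 mm over the mat
- cup_blue: blue enamel cup without handle, 62 mm outer diameter at the rim and a little less at the foot, 75 mm high, wall 3 mm, 80 to 170 g; origin at the centre of its underside, z up. It starts upright on the counter, in any of four places among the bystanders; it can be grasped across its outside from above
- cup_white: bystander: white cup of the same shape; origin at the centre of its underside
- mortar: bystander: clay mortar, 96 mm across at the rim, 70 mm high, with a wooden pestle standing in it that leans to the mortar's +x and reaches 125 mm up, 31 mm off the axis; origin at the centre of its underside
- jar: bystander: amber glass jar with red cap, 64 mm across, 95 mm high; origin at the centre of its underside
- mill: bystander: dark wooden pepper mill, 52 mm across, 170 mm high, standing between the robot and the caddy; origin at the centre of its underside
- oil: bystander: green oil bottle, 64 mm across, 240 mm high, left behind the caddy; origin at the centre of its underside
- strainer: bystander: steel tea strainer, 72 mm bowl with a 100 mm handle, lying on the white cutting board at the right
- pour_button (a joint): travel of the yellow push button, m: 0 up, 0.006 fully down (about 5 N); springs back
- pour_button_top (a point): centre of the yellow button's top face (26 mm across), on the caddy's top; it is pressed straight down
- wheel_front (a point): foremost point of the wheel's ribbed edge, at mid thickness (91 mm up), fixed to the caddy, axes as the caddy's. The edge juts 14 mm out of the caddy's front face, free below and in front. A shut fingertip pressed against it with some 5 N along the caddy's +x and drawn to the caddy's -y turns the wheel positive, to +y negative, about 1 click for 11 to 12 mm
Things that resemble listed ones, but are neither listed nor needed, are in the scene too. What is shaped like the cup_blue but pink is not meant.

How it is judged:
By the outcome, as a careful person would: the job done as asked, in the order asked, and still so for the second after the job is handed in, with the robot touching nothing.
It also fails if it takes over 61 s, if anything falls off the work surface, if the arm or the gripper's body presses on something with over 40 N, if the wrist force passes 120 N, or if a joint passes its speed limit or range.

### The arm

A 6-joint arm with a two-finger parallel gripper is mounted at the origin on the work surface. World frame = base frame: x ahead of the robot, y to its left, z up, the work surface at z = 0. Lengths are in m, angles in rad, forces in N, time in s.
With the tool pointing down it reaches from about 0.35 to 0.85 m from the base axis. Payload 8.1 kg.
Tool frame: the origin (TCP) lies where the fingers leave the gripper's body, on its centre line; the fingertips stand 84 mm ahead of it and the grasp point (between the pads) lies 65 mm ahead of it; z points along the fingers, y is the line along which they close (so a half turn about z gives the same grasp; the last joint's range is limited). The gripper opens to 93 mm and grips with 3 to 60 N. Pads are 15 mm wide; open, the fingers measure 128 mm over their backs; the gripper's body (75 mm by 188 mm) begins 65 mm behind the grasp point.
Start: joints at [1.061, 0.13, 1.488, -0, 1.523, -0.085], TCP at [0.247, 0.547, 0.303] pointing down, gripper open.
Joint ranges: [-2.96, 2.96], [-0.89, 2.26], [0.02, 2.5], [-1.34, 4.48], [0, 2.73], [-2.66, 2.66]. Speed limits (rad/s): [2.39, 2.39, 2.79, 3.14, 3.14, 3.14].

### API

Orientations are given as a rotation vector (axis times angle).
In Python, from plant import robot gives the robot as it stands.
- The arm moves only by the shell command python3 -m jog 'ROWS' [FORCE]. ROWS is text: rows parted by semicolons, each of 5 numbers parted by spaces: the opening, from 0 (shut) to 1 (fully open), then the shift along the tool's x, y, z in m, then the turn about the tool's z in degrees. A call has 1 to 10 rows; each row shifts and turns the commanded pose from where the row before left it, along the tool's axes as they then stand; what a row does not reach is not made up. A row lasts 1/12 s, in which the tool goes at most 41.7 mm and 7.16 degrees, less where a joint would pass 70% of its speed; a pose out of reach is approached as far as the arm can. A call with a gripper value outside its range is refused whole. The fingers move at their own pace and stop on an object; FORCE is the grip in N (left out, the last holds). Time passes only in rows, so rows that do not move let the fingers close. It gives the time, the measured TCP pose, the force, the opening and the grip force at its end, in the units of the state.
- robot.read_state(): the state, without advancing time (a new reading comes with each control period).
- robot.read_camera(name): name is "scene" or "top"; returns a dict with "color" (480x640x3 uint8, red, green, blue), "intrinsics" (3x3 intrinsics, pixels), "pose" (4x4, takes a point from camera to world coordinates). Camera axes: x right, y down, z forward; pixel columns grow to the right and rows downward; lengths in m; the calibration is good to about 2 mm. A picture is of the moment at which its call begins. There is no depth.
- robot.close_job(): hands the job in; it is judged then, once.
The state is a dict: "t": time; "q": joint angles; "dq": joint speeds; "joint_torque": joint torques, N m; "tool_pos": TCP position; "orientation": TCP orientation; "force": force on the tool from outside, world axes, zero at the start; "wrist_torque": the same for the moment, N m; "opening": finger opening in m; "gripper_force": force on a finger pad.
Only numpy, scipy, OpenCV 4.12 (cv2) and the standard library are available. Lean on these libraries where they do the work, as an engineer would, in place of code of your own. Each camera call takes 0.05 s, during which the arm holds its last target. There are 200 camera calls.

## Working session

There is one attempt and no reset: what is moved stays moved. The work goes in short steps, Python scripts to look and compute and a shell command to move; the robot and the scene stay as the last step left them, time stands still between calls to the robot, and variables do not carry over. Pictures are saved under pics/ and viewed, at most 10 in all, crops included, and the job is handed in when it is done.

```bash
mkdir -p pics; ls; cat > h.py <<'E'
import numpy as np,cv2
from plant import robot
from scipy.spatial.transform import Rotation as R
def snap(n,f=None):
    c=robot.read_camera(n)
    if f: cv2.imwrite('pics/'+f,c['color'][:,:,::-1])
    return c
def ray(c,u,v,z):
    K=c['intrinsics'];T=c['pose']
    d=T[:3,:3]@np.linalg.solve(K,[u,v,1.]);o=T[:3,3]
    return o+d*(z-o[2])/d[2]
def proj(c,p):
    T=c['pose'];q=c['intrinsics']@(T[:3,:3].T@(np.array(p)-T[:3,3]));return q[:2]/q[2]
E
python3 - <<'E'
from h import *
a=snap('scene','s1.png');b=snap('top','t1.png')
for c in(a,b):print(c['intrinsics'],c['pose'].round(3))
s=robot.read_state();print(s['tool_pos'],R.from_rotvec(s['orientation']).as_matrix().round(3),s['t'],s['opening'])
E
```

```text
pics
[[597.7640936    0.         314.36330176]
 [  0.         597.7640936  230.33852967]
 [  0.           0.           1.        ]] [[ 0.015  0.572 -0.82   1.641]
 [ 1.    -0.021  0.004 -0.096]
 [-0.015 -0.82  -0.572  0.89 ]
 [ 0.     0.     0.     1.   ]]
[[564.12454889   0.         321.07228896]
 [  0.         564.12454889 240.97087747]
 [  0.           0.           1.        ]] [[ 0.013 -0.996  0.089  0.403]
 [-1.    -0.011  0.019 -0.096]
 [-0.018 -0.089 -0.996  1.379]
 [ 0.     0.     0.     1.   ]]
[0.2470745  0.546368   0.30180435] [[-0.911  0.412 -0.001]
 [ 0.412  0.911 -0.001]
 [ 0.    -0.002 -1.   ]] 0.1 0.09318106913777355
```

View pics/s1.png

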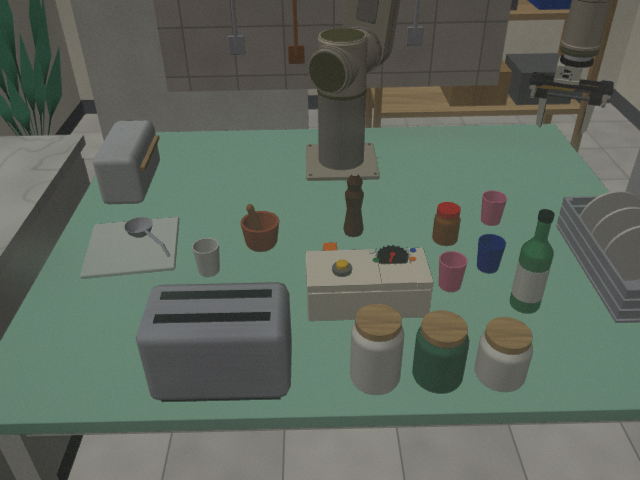

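View pics/t1.png

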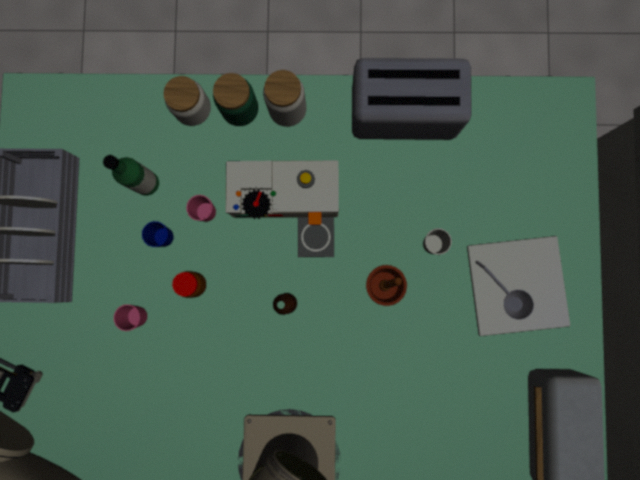

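Candidates for cup_blue: blue cup (157,234) top / (490,253) scene, pink cups (202,208) and (130,317), white cup (436,242), and the red-capped jar (188,284). I choose the blue one at (157,234). The caddy is near (282,188), the ring near (316,237), the wheel at (257,203) and the button at (306,178). A close crop will check this.

```bash
python3 - <<'E'
from h import *
a=snap('scene');b=snap('top')
A=cv2.resize(b['color'][145:265,120:350],None,fx=3.4,fy=3.4,interpolation=2)
B=cv2.resize(a['color'][225:325,295:515],None,fx=3.4,fy=3.4,interpolation=2)
B=cv2.resize(B,(782,340));A=A[:, :782]
B=B[:190]
cv2.imwrite('pics/crop1.png',np.vstack([A,B])[:600,:,::-1])
def blobs(c,lo,hi,roi=None):
    h=cv2.cvtColor(c['color'],cv2.COLOR_RGB2HSV);m=cv2.inRange(h,lo,hi)
    n,l,s,ce=cv2.connectedComponentsWithStats(m)
    return [(ce[i].round(1),s[i].tolist()) for i in range(1,n) if s[i][4]>6]
for nm,lo,hi in [('blue',(112,150,40),(130,255,255)),('yel',(20,150,80),(32,255,255)),('green',(50,150,40),(75,255,255)),('orange',(5,200,150),(18,255,255)),('red',(0,200,150),(4,255,255))]:
    for n,c in(('s',a),('t',b)):print(nm,n,blobs(c,lo,hi))
E
```

```text
blue s []
blue t [(array([156.2, 234.8]), [143, 222, 30, 24, 408])]
yel s [(array([341.2, 263.7]), [336, 260, 12, 9, 76])]
yel t [(array([305.1, 177.4]), [300, 172, 11, 11, 96])]
green s []
green t [(array([242.3, 108.1]), [240, 107, 5, 3, 7]), (array([130.5, 171.1]), [121, 159, 21, 25, 325]), (array([272.8, 193. ]), [271, 192, 4, 3, 10])]
orange s []
orange t []
red s []
red t []
```

View pics/crop1.png

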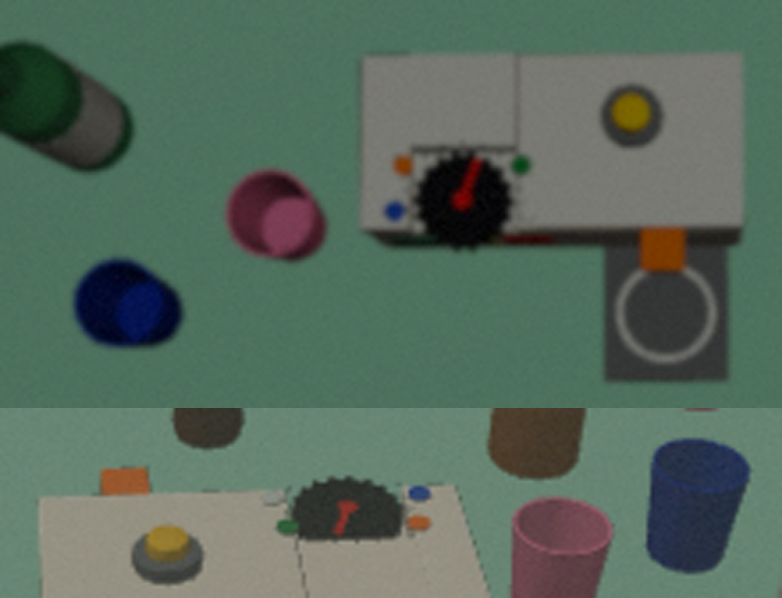

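The crop confirms it: the blue cup's rim is centred at about (155.3,234.1). The hub is at (256.2,203.8), with the pointer slightly right of straight back, so probably at click -1. The green dot is at (273.2,193.5), probably click -3. The ring is at (315.9,237.1) and the button at (305.9,177.9).

```bash
python3 - <<'E'
from h import *
b=snap('top');
P={k:ray(b,120+u/3.4-.3,145+v/3.4-.3,z) for k,u,v,z in [('rim',120,303,.075),('cupfoot',139,310,.003),('hub',463,200,.098),('tip',476,160,.098),('green',521,165,.103),('orange',403,165,.103),('blue',394,211,.103),('ring',666,313,.004),('button',632,112,.112),('c1',360,57,.1),('c2',742,53,.1),('c3',361,229,.1),('c4',742,230,.1),('pinkrim',272,213,.075)]}
for k,p in P.items():print(k,p.round(4))
d=P['c1']-P['c2'];yaw=np.arctan2(-d[0],d[1]);d=P['c3']-P['c4'];print('yaw',yaw,np.arctan2(-d[0],d[1]))
for k in('tip','green','orange','blue'):
    e=P[k]-P['hub'];print(k,np.degrees(np.arctan2(e[1],e[0])-yaw),np.hypot(*e[:2]))
for n,z in(('jar',.095),('mill',.17)):
    pass
print('jar',ray(b,188,284,.095),'mill',ray(b,286,303,.17),'oil',ray(b,112,162,.24))
r=R.from_euler('z',yaw).as_matrix()
for k in('ring','hub','button'):
    print(k,'in caddy vs c-mean',r.T@(P[k]-(P['c1']+P['c2']+P['c3']+P['c4'])/4))
E
```

```text
rim [0.532  0.3175 0.075 ]
cupfoot [0.5342 0.3263 0.003 ]
hub [0.6022 0.0797 0.098 ]
tip [0.6296 0.0715 0.098 ]
green [0.6256 0.0404 0.103 ]
orange [0.6249 0.1202 0.103 ]
blue [0.5935 0.1255 0.103 ]
ring [ 0.536  -0.0558  0.004 ]
button [ 0.6607 -0.0344  0.112 ]
c1 [0.6994 0.1519 0.1   ]
c2 [ 0.7044 -0.1078  0.1   ]
c3 [0.5815 0.148  0.1   ]
c4 [ 0.5833 -0.109   0.1   ]
pinkrim [0.5954 0.2146 0.075 ]
yaw 0.018918876590298454 0.007350082771044186
tip -17.717794177522737 0.02864423699619509
green -60.30033524950966 0.04578849518568002
orange 59.631558095361065 0.04638110958882584
blue 99.70167941168957 0.04655110949835574
jar [0.41585729 0.23102247 0.095     ] mill [0.3772958  0.00051859 0.17      ] oil [0.6639432  0.36038391 0.24      ]
ring in caddy vs c-mean [-0.10758406 -0.07460072 -0.096     ]
hub in caddy vs c-mean [-0.03883344  0.05970373 -0.002     ]
button in caddy vs c-mean [ 0.01750384 -0.05550621  0.012     ]
```

```bash
python3 -m jog '1 0 0 0 -6.3; 1 0 0 0 -6.3; 1 0 0 0 -6.3; 1 0 0 0 -6.1' 20
python3 -m jog '1 -0.0285 -0.0227 0 0;1 -0.0285 -0.0227 0 0;1 -0.0285 -0.0227 0 0;1 -0.0285 -0.0227 0 0;1 -0.0285 -0.0227 0 0;1 -0.0285 -0.0227 0 0;1 -0.0285 -0.0227 0 0;1 -0.0285 -0.0227 0 0;1 -0.0285 -0.0227 0 0;1 -0.0285 -0.0227 0 0'
python3 -m jog '1 0 0 0 0; 1 0 0 0 0'
python3 - <<'E'
from h import *
s=robot.read_state();print(s['tool_pos'],R.from_rotvec(s['orientation']).as_matrix().round(3),s['q'],s['t'])
a=snap('scene');A=a['color'][120:320,370:640]
cv2.imwrite('pics/g1.png',cv2.resize(A,None,fx=2.9,fy=2.9,interpolation=2)[:,:,::-1])
for p in([.532,.32,0],[.532,.32,.075]):print(proj(a,p))
E
```

```text
t: 0.58
tool_pos: [0.2472, 0.5466, 0.3025]
orientation: [0.027, -3.141, 0.001]
force: [0.1, 0.1, 0.9]
opening: 0.0929
gripper_force: 0.0
t: 1.42
tool_pos: [0.5361, 0.3216, 0.3027]
orientation: [0.018, -3.142, -0.0]
force: [0.3, 0.2, 0.4]
opening: 0.093
gripper_force: 0.0
t: 1.58
tool_pos: [0.5361, 0.3214, 0.3023]
orientation: [0.013, -3.141, 0.0]
force: [0.1, 0.0, -0.0]
opening: 0.0927
gripper_force: 0.0
[0.53608416 0.32140264 0.30226366] [[-1.    -0.008 -0.001]
 [-0.008  1.    -0.   ]
 [ 0.001 -0.    -1.   ]] [ 4.58061866e-01  1.98427710e-01  1.41356041e+00  2.57430214e-05
  1.53030778e+00 -1.12080656e+00] 1.5833
[487.91847881 266.98428857]
[492.82762122 241.41890156]
```

View pics/g1.png

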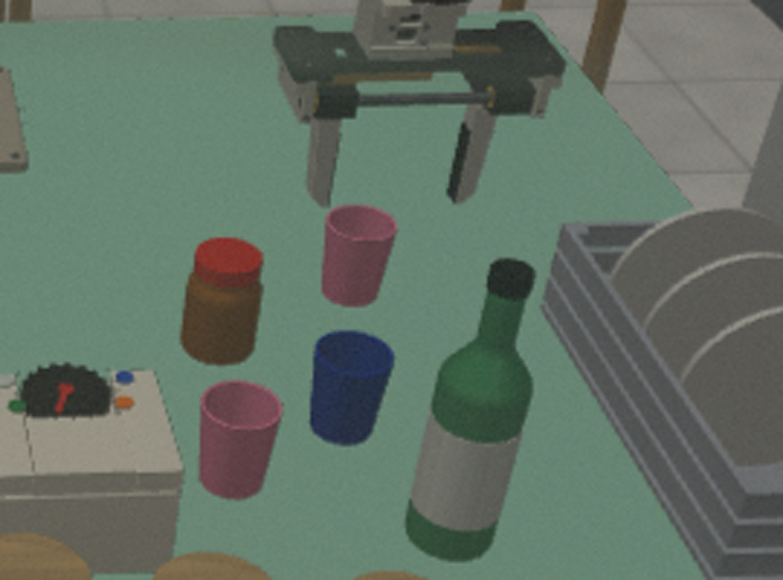

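The blue cup is centred under the fingers (rim at about (492,244) in the scene view), with both pink cups, the jar and the oil bottle clear of them. Lowering now.

```bash
python3 -m jog '1 0.001 -0.001 0.032 0;1 0.001 -0.001 0.032 0;1 0 0 0.032 0;1 0 0 0.032 0;1 0 0 0.032 0;1 0 0 0.031 0; 1 0 0 0 0;1 0 0 0 0'
python3 -m jog '0.3 0 0 0 0;0.3 0 0 0 0;0.3 0 0 0 0;0.3 0 0 0 0;0.3 0 0 0 0;0.3 0 0 0 0;0.3 0 0 0 0;0.3 0 0 0 0' 20
```

```text
t: 2.3
tool_pos: [0.5304, 0.3214, 0.1101]
orientation: [0.021, -3.137, 0.003]
force: [-0.8, 0.2, 0.9]
opening: 0.0927
gripper_force: 0.0
t: 2.97
tool_pos: [0.5337, 0.3211, 0.1129]
orientation: [-0.018, 3.14, 0.001]
force: [0.2, -0.9, 7.0]
opening: 0.0611
gripper_force: 20.0
```

```bash
python3 -m jog '0.3 0 0 -0.02 0;0.3 0 0 -0.03 0;0.3 0 0 -0.03 0;0.3 0 0 -0.03 0;0.3 0 0 -0.02 0;0.3 0 0 0 0'
python3 -m jog '0.3 0.0045 -0.02 0 0;0.3 0.0045 -0.0377 0 0;0.3 0.0045 -0.0377 0 0;0.3 0.0045 -0.0377 0 0;0.3 0.0045 -0.0377 0 0;0.3 0.0045 -0.0377 0 0;0.3 0.0045 -0.0377 0 0;0.3 0.0045 -0.0377 0 0;0.3 0.0045 -0.0377 0 0;0.3 0.0045 -0.0377 0 0'
python3 -m jog '0.3 0 -0.018 0 0;0.3 0 0 0 0;0.3 0 0 0 0'
python3 - <<'E'
from h import *
s=robot.read_state();print(s['tool_pos'],R.from_rotvec(s['orientation']).as_matrix().round(3),s['opening'])
a=snap('scene');A=a['color'][100:340,220:480]
cv2.imwrite('pics/g2.png',cv2.resize(A,None,fx=2.4,fy=2.4,interpolation=2)[:,:,::-1])
E
```

```text
t: 3.47
tool_pos: [0.535, 0.322, 0.2479]
orientation: [-0.018, 3.134, 0.006]
force: [0.7, 1.0, 1.3]
opening: 0.0613
gripper_force: 20.0
t: 4.3
tool_pos: [0.4909, -0.0404, 0.2404]
orientation: [0.018, -3.14, -0.001]
force: [0.7, -0.5, -0.7]
opening: 0.0613
gripper_force: 20.0
t: 4.55
tool_pos: [0.4916, -0.0576, 0.2405]
orientation: [0.014, -3.14, -0.001]
force: [0.5, -0.1, -0.5]
opening: 0.0612
gripper_force: 20.0
[ 0.49162908 -0.05757293  0.24049982] [[-1.    -0.009 -0.002]
 [-0.009  1.     0.001]
 [ 0.002  0.001 -1.   ]] 0.06119313468054433
```

View pics/g2.png

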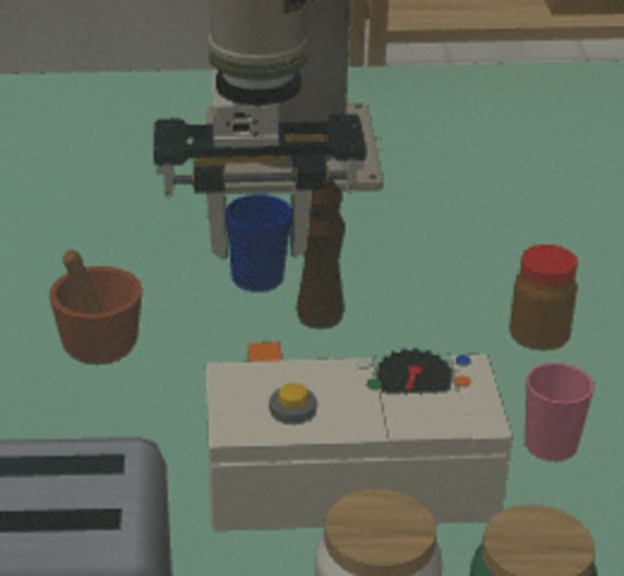

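The cup is held straight, with its rim at scene pixel (328,189), in front of the spout and clear of mill and mortar. Checking clearances and the cup's offset in the grip.

```bash
python3 - <<'E'
from h import *
a=snap('scene');b=snap('top')
print('rim',ray(a,220+259/2.4,100+214/2.4,.2035))
print('mortar',ray(b,386,285,.07),'pestle',ray(b,400,280,.125),'mill foot', ray(a,220+321/2.4,100+312/2.4,0.))
# mat bounds
print([ray(b,u,v,.004).round(3) for u,v in((298,257),(334,257),(316,237))])
E
python3 -m jog '0.3 0 0 0.025 0;0.3 0 0 0.03 0;0.3 0 0 0.03 0;0.3 0 0 0.025 0;0.3 0 0 0 0;0.3 0 0 0 0'
```

```text
rim [ 0.49735654 -0.05851682  0.2035    ]
mortar [ 0.41946702 -0.22195304  0.07      ] pestle [ 0.43019973 -0.24756222  0.125     ] mill foot [0.36676227 0.01263422 0.        ]
[array([ 0.486, -0.014,  0.004]), array([ 0.487, -0.101,  0.004]), array([ 0.535, -0.057,  0.004])]
t: 5.2
tool_pos: [0.4911, -0.0555, 0.1305]
orientation: [0.021, -3.138, -0.002]
force: [1.2, 0.0, -1.0]
opening: 0.061
gripper_force: 20.0
```

```bash
python3 -m jog '0.3 0 0 0.009 0;0.3 0 0 0 0;0.3 -0.014 -0.001 0 0;0.3 -0.014 0 0 0;0.3 -0.014 0 0 0;0.3 0 0 0 0;0.3 0 0 0 0'
python3 -m jog '0.3 0 0 0.003 0;0.3 0 0 0.002 0;0.3 0 0 0 0;0.3 0 0 0 0'
```

```text
t: 5.78
tool_pos: [0.5352, -0.0574, 0.124]
orientation: [-0.019, 3.14, -0.001]
force: [0.2, 0.6, -0.0]
opening: 0.0607
gripper_force: 20.0
t: 6.12
tool_pos: [0.5336, -0.0573, 0.1174]
orientation: [0.018, -3.141, -0.0]
force: [-0.2, 0.1, -1.2]
opening: 0.0608
gripper_force: 20.0
```

```bash
python3 -m jog '0.3 0 0 0.0015 0;0.3 0 0 0 0;0.3 0 0 0 0'
python3 -m jog '1 0 0 0 0;1 0 0 0 0;1 0 0 0 0;1 0 0 0 0;1 0 0 0 0;1 0 0 0 0'
python3 -m jog '1 0 0 -0.02 0;1 0 0 -0.03 0;1 0 0 -0.03 0;1 0 0 -0.03 0;1 0 0.035 0 0;1 0 0.04 0 0;1 0 0.04 0 0;1 0 0.04 0 0;0 0 0.04 0 0;0 0 0 0 0'
python3 - <<'E'
from h import *
s=robot.read_state();print(s['tool_pos'],s['opening'])
a=snap('scene');b=snap('top')
A=cv2.resize(b['color'][145:265,215:350],None,fx=4,fy=4,interpolation=2)
B=cv2.resize(a['color'][215:335,300:360],None,fx=4,fy=4,interpolation=2)
cv2.imwrite('pics/p1.png',np.hstack([A,B])[:,:,::-1])
print(proj(b,[.536,-.057,.079]),proj(b,[.536,-.057,.004]))
E
```

```text
t: 6.37
tool_pos: [0.5346, -0.0574, 0.117]
orientation: [-0.018, 3.14, -0.0]
force: [-2.1, 0.8, 5.4]
opening: 0.0618
gripper_force: 20.0
t: 6.87
tool_pos: [0.5341, -0.0573, 0.116]
orientation: [0.018, -3.141, -0.0]
force: [-0.1, 0.1, 1.0]
opening: 0.0921
gripper_force: 0.0
t: 7.7
tool_pos: [0.5312, 0.1439, 0.2263]
orientation: [-0.026, 3.141, 0.005]
force: [1.0, -0.5, -1.2]
opening: 0.0839
gripper_force: 0.0
[0.53118131 0.14387045 0.22634783] 0.08389483668774596
[315.17252534 233.64219092] [316.05159674 236.76237802]
```

View pics/p1.png

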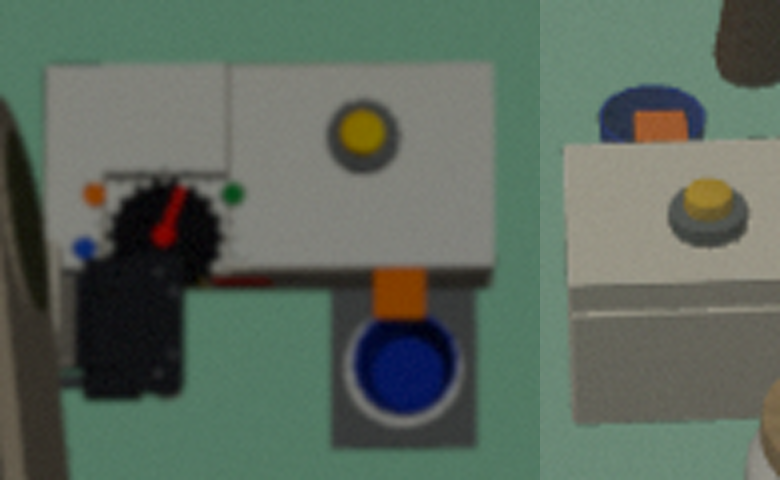

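The cup stands upright in the ring under the spout: rim centre at crop (406,363) against ring centre (402,369). That puts it about 3 to 4 mm off centre, inside the ring. The pointer is still at click -1. Next, the wheel's front, with the fingers shut.

```bash
python3 -m jog '0 -0.002 -0.02 0 0;0 -0.002 -0.025 0 0;0 -0.003 -0.032 0 0;0 0 0 0.02 0;0 0 0 0.02 0;0 0 0 0.019 0;0 0 0 0 0;0 0 0 0 0' 20
python3 -m jog '0 -0.005 0 0 0;0 -0.004 0 0 0;0 0 0 0 0;0 0 0 0 0'
```

```text
t: 8.47
tool_pos: [0.539, 0.0593, 0.1662]
orientation: [0.015, -3.139, 0.001]
force: [-0.9, 1.0, -0.3]
opening: 0.0229
gripper_force: 0.0
t: 8.8
tool_pos: [0.5499, 0.0609, 0.1685]
orientation: [-0.018, 3.14, -0.0]
force: [-0.3, 0.6, 0.0]
opening: 0.001
gripper_force: 0.0
```

```bash
python3 -m jog '0 -0.003 0.005 0.001 0;0 -0.003 0 0 0;0 0 0 0 0;0 0 0 0 0'; python3 -m jog '0 -0.002 0 0 0;0 -0.001 0 0 0;0 0 0 0 0;0 0 0 0 0'; python3 -m jog '0 -0.001 0 0 0;0 0 0 0 0;0 0 0 0 0'
```

```text
t: 9.13
tool_pos: [0.555, 0.0661, 0.1662]
orientation: [0.019, -3.142, 0.0]
force: [0.2, 0.9, -0.1]
opening: 0.0005
gripper_force: 0.0
t: 9.47
tool_pos: [0.5579, 0.0659, 0.1662]
orientation: [0.018, -3.141, 0.0]
force: [-0.1, -0.4, -0.5]
opening: 0.0006
gripper_force: 0.0
t: 9.72
tool_pos: [0.5589, 0.0659, 0.1663]
orientation: [-0.018, 3.142, 0.0]
force: [-0.5, 0.1, 0.1]
opening: 0.0005
gripper_force: 0.0
```

```bash
python3 -m jog '0 -0.001 0 0 0;0 0 0 0 0;0 0 0 0 0'; python3 -m jog '0 -0.001 0 0 0;0 0 0 0 0;0 0 0 0 0'
```

```text
t: 9.97
tool_pos: [0.5599, 0.0659, 0.1663]
orientation: [-0.018, 3.142, -0.0]
force: [0.8, -0.3, 0.1]
opening: 0.0003
gripper_force: 0.0
t: 10.22
tool_pos: [0.5607, 0.0659, 0.1662]
orientation: [0.018, -3.141, 0.0]
force: [-2.9, -0.2, 0.5]
opening: 0.0003
gripper_force: 0.7
```

Contact at x≈0.5605. I'll press a little more, then draw about one click.

```bash
python3 -m jog '0 -0.0007 0 0 0;0 0 0 0 0;0 0 0 0 0'; python3 -m jog '0 0 0.003 0 0;0 0 0.003 0 0;0 0 0.003 0 0;0 0 0.003 0 0;0 0 0 0 0;0 0 0 0 0'
python3 - <<'E'
from h import *
a=snap('scene');A=cv2.resize(a['color'][230:290,360:450],None,fx=6,fy=6,interpolation=2)
cv2.imwrite('pics/w1.png',A[:,:,::-1])
E
```

```text
t: 10.47
tool_pos: [0.5609, 0.0659, 0.1661]
orientation: [0.018, -3.14, 0.0]
force: [-5.1, -1.3, 2.5]
opening: 0.0004
gripper_force: 2.5
t: 10.97
tool_pos: [0.5607, 0.0782, 0.166]
orientation: [0.019, -3.14, 0.0]
force: [-5.3, -0.6, 3.2]
opening: 0.0007
gripper_force: 2.7
```

View pics/w1.png

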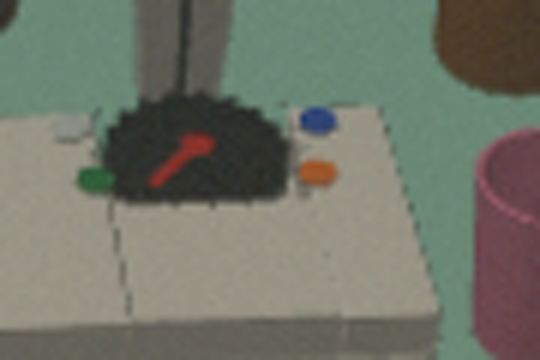

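The pointer has turned one click towards green: it runs from (200,145) to (155,185) in the crop, with green at (96,180). One more click.

```bash
python3 -m jog '0 0 0.003 0 0;0 0 0.003 0 0;0 0 0.003 0 0;0 0 0.003 0 0;0 0 0 0 0;0 0 0 0 0'
python3 -m jog '0 0.005 0 0 0;0 0.01 0 0 0;0 0.01 0 -0.01 0;0 0 0 -0.03 0;0 0 0 -0.02 0;0 0 0 0 0'
python3 - <<'E'
from h import *
a=snap('scene');b=snap('top')
A=cv2.resize(a['color'][230:290,300:450],None,fx=5,fy=5,interpolation=2)
B=cv2.resize(b['color'][160:220,220:370],None,fx=5,fy=5,interpolation=2)
cv2.imwrite('pics/w2.png',np.vstack([A,B])[:600,:,::-1])
E
```

```text
t: 11.52
tool_pos: [0.5606, 0.0902, 0.1659]
orientation: [0.019, -3.14, -0.0]
force: [-6.0, 0.3, 2.5]
opening: 0.0005
gripper_force: 2.8
t: 12.02
tool_pos: [0.5387, 0.0898, 0.2317]
orientation: [-0.018, 3.133, 0.001]
force: [0.8, 0.7, 0.8]
opening: 0.0005
gripper_force: 0.0
```

View pics/w2.png

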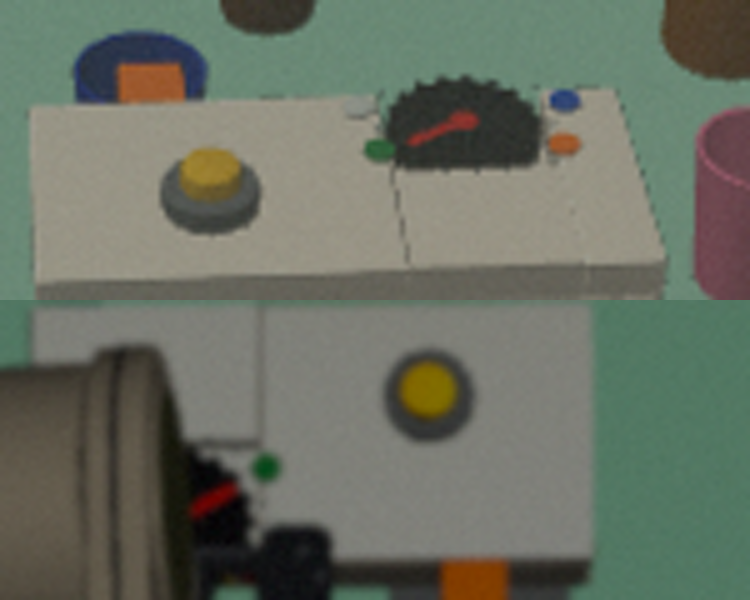

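The pointer stands at green: hub (465,120), tip (412,142) and dot (380,149) in the upper half line up, and so do they in the top view. Now locating the button from both views.

```bash
python3 - <<'E'
from h import *
a=snap('scene');b=snap('top')
for z in(.105,.11,.115,.12):print(z,ray(b,305.4,177.6,z).round(4),ray(a,341.8,263.,z).round(4))
print(robot.read_state()['tool_pos'])
E
```

```text
0.105 [ 0.6622 -0.0336  0.105 ] [ 0.6387 -0.034   0.105 ]
0.11 [ 0.6612 -0.0339  0.11  ] [ 0.6451 -0.0344  0.11  ]
0.115 [ 0.6602 -0.0341  0.115 ] [ 0.6515 -0.0348  0.115 ]
0.12 [ 0.6592 -0.0344  0.12  ] [ 0.6579 -0.0352  0.12  ]
[0.53588093 0.08955201 0.22523586]
```

```bash
python3 -m jog '0 -0.02 -0.02 -0.005 0;0 -0.0246 -0.0248 0 0;0 -0.0246 -0.0248 0 0;0 -0.0246 -0.0248 0 0;0 -0.02 -0.02 0 0;0 -0.009 -0.0096 0 0;0 0 0 0 0;0 0 0 0 0'
python3 -m jog '0 0 0 0.006 0;0 0 0 0.006 0;0 0 0 0.004 0;0 0 0 0 0;0 0 0 0 0'
```

```text
t: 12.88
tool_pos: [0.6598, -0.0333, 0.2291]
orientation: [0.016, -3.139, -0.001]
force: [0.2, 0.4, 0.6]
opening: 0.0005
gripper_force: 0.0
t: 13.3
tool_pos: [0.6599, -0.0322, 0.2146]
orientation: [0.019, -3.14, -0.0]
force: [0.1, 0.4, -0.3]
opening: 0.0004
gripper_force: 0.0
```

```bash
python3 -m jog '0 0 -0.001 0.004 0;0 0 -0.001 0.004 0;0 0 0 0.002 0;0 0 0 0 0;0 0 0 0 0'; python3 -m jog '0 0 0 0.002 0;0 0 0 0.001 0;0 0 0 0 0;0 0 0 0 0'
```

```text
t: 13.72
tool_pos: [0.6606, -0.035, 0.2054]
orientation: [-0.018, 3.141, -0.0]
force: [0.2, -0.4, 2.7]
opening: 0.0003
gripper_force: 0.9
t: 14.05
tool_pos: [0.6607, -0.035, 0.2025]
orientation: [-0.018, 3.141, -0.0]
force: [-0.6, -0.6, 4.3]
opening: 0.0008
gripper_force: 1.8
```

```bash
python3 -m jog '0 0 0 0.002 0;0 0 0 0 0;0 0 0 0 0'; python3 -m jog '0 0 0 0.0015 0;0 0 0 0 0;0 0 0 0 0'; python3 -m jog '0 0 0 0.001 0;0 0 0 0 0;0 0 0 0 0'
```

```text
t: 14.3
tool_pos: [0.6607, -0.035, 0.2005]
orientation: [-0.018, 3.141, -0.0]
force: [-0.7, -0.4, 4.6]
opening: 0.0003
gripper_force: 2.4
t: 14.55
tool_pos: [0.6607, -0.035, 0.2003]
orientation: [-0.018, 3.141, -0.001]
force: [-5.4, -0.6, 12.1]
opening: 0.0001
gripper_force: 6.1
t: 14.8
tool_pos: [0.6608, -0.035, 0.2002]
orientation: [-0.018, 3.14, -0.001]
force: [-7.4, 0.5, 17.0]
opening: 0.0003
gripper_force: 8.7
```

Hard stop reached, so the button is fully down (17 N). I'll let it come up, retreat and check.

```bash
python3 -m jog '0 0 0 -0.005 0;0 0 0 -0.01 0;0 0 0 -0.03 0;0 0 0 -0.03 0;0 0 0 -0.03 0;0 0.03 0.03 0 0;0 0.04 0 0 0;0 0.04 0 0 0;0 0.04 0 0 0;0 0 0 0 0'
python3 -m jog '0 0.02 0.02 0 0;0 0 0.03 0 0;0 0 0.04 0 0;0 0 0.04 0 0;0 0 0.04 0 0;0 0 0.04 0 0;0 0 0.03 0 0;0 0 0 0 0;0 0 0 0 0'
python3 - <<'E'
from h import *
b=snap('top')
cv2.imwrite('pics/f.png',cv2.resize(b['color'][140:340,200:460],None,fx=3,fy=3,interpolation=2)[:,:,::-1])
E
```

```text
t: 15.63
tool_pos: [0.5033, -0.0062, 0.2997]
orientation: [0.019, -3.133, -0.002]
force: [-0.5, 0.3, -1.7]
opening: 0.0004
gripper_force: 0.0
t: 16.38
tool_pos: [0.4873, 0.2342, 0.3022]
orientation: [0.023, -3.14, 0.001]
force: [0.2, -0.2, 0.1]
opening: 0.0005
gripper_force: 0.0
```

View pics/f.png

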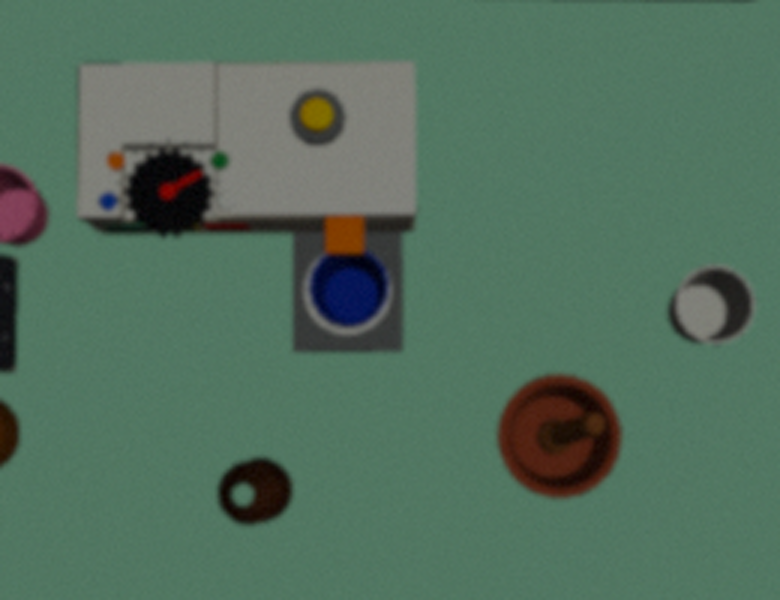

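The cup is in the ring at (348,289), the pointer runs from (168,190) straight to green at (220,160), the button is up and the bystanders are in place. Handing in.

```bash
python3 -c "
from plant import robot
print(robot.close_job())"
```

```text
the job is handed in; nothing more can be done
None
```

I handed the job in at about 16.5 s: the blue cup stands upright in the ring under the spout (about 3–4 mm off centre), the red pointer is at the green dot, and the yellow button was then pressed to its stop and came back up. The bystanders in the last view had not moved.

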